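Put the stacked ceramist's supplies back in their trays

ROBOT

A 7-joint arm with a two-finger parallel gripper is mounted at the origin on the work surface. World frame = base frame: x ahead of the robot, y to its left, z up, the work surface at z = 0. Lengths are in mm, angles in rad, forces in N, time in s.
With the tool pointing down it reaches from about 400 to 875 mm from the base axis. Payload 4.4 kg.
Tool frame: the origin (TCP) lies at the very end of the fingers, on their centre line; the grasp point (between the pads) lies ctrl.grip_point_offset behind it (ctrl.grip_point_offset is the distance from the TCP to the grasp point, in mm); z points along the fingers, y is the line along which they close (so a half turn about z gives the same grasp; the last joint's range is limited). The gripper opens to 85 mm and grips with 20 to 120 N. Pads are 22 mm wide; open, the fingers measure 114 mm over their backs; the gripper's body (76 mm by 85 mm) begins 54 mm behind the grasp point. The pads swing forward as they close: fully open they stand 13 mm farther back than shut.
Start: joints at [-0.066, 0.628, 0.038, 1.517, -0.027, 0.996, -0.02], TCP at [650.014, 0.027, 231.313] pointing down, gripper open.
Joint ranges: [-3.06, 3.06], [-0.37, 2.12], [-1.25, 1.32], [0.18, 2.47], [-1.1, 4.24], [0.23, 1.98], [-2.94, 2.94]. Speed limits (rad/s): [2.57, 2.57, 3.14, 3.14, 3.14, 3.14, 3.14].

INTERFACE

Orientations are given as [roll, pitch, yaw] about the fixed x, y, z axes, in that order (R = Rz(yaw) Ry(pitch) Rx(roll)).
In Python, from cell import read_state, cams, ctrl, models gives the robot as it stands. The module is installed in compiled form; this text tells all that it offers.
- The arm moves only by the tool step_hand, called after "Request:" as name(argument=value, ...) on one line, values as JSON. Schema: {"type":"object","properties":{"ticks":{"type":"object","properties":{"dx":{"type":"array","items":{"type":"number"},"minItems":1,"maxItems":12},"dy":{"type":"array","items":{"type":"number"},"minItems":1,"maxItems":12},"dz":{"type":"array","items":{"type":"number"},"minItems":1,"maxItems":12},"ax":{"type":"array","items":{"type":"number"},"minItems":1,"maxItems":12},"ay":{"type":"array","items":{"type":"number"},"minItems":1,"maxItems":12},"az":{"type":"array","items":{"type":"number"},"minItems":1,"maxItems":12},"jaw":{"type":"array","items":{"type":"number"},"minItems":1,"maxItems":12}},"additionalProperties":false,"required":["dx","dy","dz","ax","ay","az","jaw"]},"only":{"type":"string"},"quiet":{"type":"boolean"},"lines":{"type":"string"}},"required":["ticks"],"additionalProperties":false}. ticks is an object with one list for each field, all of the same length, 1 to 12, a row being the entries at one place: dx, dy, dz (the shift in shares of the most that a row can go, 1 being 50 mm), ax, ay, az (a rotation vector in parts of the range, where 1.0 means 2 rad), jaw (the finger opening in mm); each row shifts and turns the commanded pose from where the row before left it, along the tool's axes as they then stand; what a row does not reach is not made up. A row lasts 1/10 s, in which the tool goes at most 50 mm and 0.15 rad, less where a joint would pass 70% of its speed; a pose out of reach is approached as far as the arm can. The fingers move at their own pace and stop on an object; the grip force is fixed at half the most. Time passes only in rows, so rows that do not move let the fingers close. The tool returns the time, the measured TCP pose, the force, the opening and the grip force at its end. only (a regular expression) keeps the lines of the reply that match it, lines (a string "A,B") keeps lines A to B, and quiet returns only ok. Input that does not fit is refused with a message, and nothing moves.
- read_state(): the state, without advancing time (a new reading comes with each control period).
- cams.get_image(name): name is "scene" or "side" or "wrist"; returns (picture, depth): 400x640x3 uint8, blue, green, red; 400x640 float32, mm along the optical axis (not along the pixel's ray), 0 where there is no reading.
- cams.calibration(name): a dict with "fx", "fy", "cx", "cy" (pixels), "rvec" (rotation vector, rad) and "tvec" (3), from world to camera coordinates, as OpenCV has them; the wrist camera has in their place "hand_eye" (4x4, takes a point from camera to tool coordinates, whose origin is the TCP and whose axes are the flange's). Camera axes: x right, y down, z forward; pixel columns grow to the right and rows downward; lengths in mm; the calibration is good to about 2 mm. A picture is of the moment at which its call begins: read the wrist's pose just before it. calibration takes no time and is no camera call.
- ctrl.finish_job(): hands the job in; it is judged then, once.
Trained networks look in the newest picture that a camera, given by its name, has taken for a name from the list of things; names that differ only in an ending like _2 or _b are one class to them, and where a whole thing is asked for, a point or a joint stands for the part that bears it (a point fixed in the world has none). Each returns a list of dicts, best first, with "confidence" (0 to 1); they miss things now and then, are a little off and sometimes report something else, mostly with a low value. They report only what shows in the picture. A call takes as long as a camera call. They do not tell look-alikes from the thing itself.
- models.search_frame(thing, camera): "extent" ([left, top, right, bottom] in pixels, round what is visible of it).
- models.mark_of(thing, camera): "position" ([column, row] in pixels: a listed point, or the origin of a listed thing).
The state is a dict: "clock": time; "qpos": joint angles; "qd": joint speeds; "tau": joint torques, N m; "eef_pos": TCP position; "tool_rot": TCP orientation; "force": force on the tool from outside, world axes, zero at the start; "torque": the same for the moment, N m; "width": finger opening in mm; "gripper_force": force on a finger pad.
Only numpy, scipy, OpenCV 4.12 (cv2) and the standard library are available. Lean on these libraries where they do the work, as an engineer would, in place of code of your own. Each camera call takes 0.05 s, during which the arm holds its last target. There are 200 camera calls.

TASK

Take apart the stack of supplies in the middle of the bench and put each piece away in the steel tray that already holds its own kind: the small pot with the small pots, the medium jar with the medium jars, the large jar with the large jars, and the flat case with the other flat case. Each must end standing upright and flat on the floor of its tray; keep them upright, set them down rather than letting them fall, and do not knock any over.

Things in the scene. Friction and masses are not known exactly. Their poses are not given: they have to be found in the camera images.
- small_pot: Closed rigid white round jar with a narrower knurled dark red screw cap. Smallest of the three round ones, top of the stack: body 30 mm diameter, 24 mm high in all, of which the top 8 mm is the 23 mm wide cap; grip it round the white body. Origin: centre of its underside; z up. About 30 g. It stands on the medium jar's cap, roughly centred.
- medium_jar: Closed rigid white round jar with a narrower knurled dark red screw cap. Body 42 mm diameter, 44 mm high in all, of which the top 13 mm is the 34 mm wide cap; grip it round the white body. Second from the top, standing on the large jar's cap. Origin: centre of its underside; z up. About 80 g.
- large_jar: Closed rigid white round jar with a narrower knurled dark red screw cap. Body 54 mm diameter, 58 mm high in all, of which the top 15 mm is the 45 mm wide cap; grip it round the white body. Third from the top, standing on the flat case. Origin: centre of its underside; z up. About 160 g.
- flat_case: Closed flat rectangular plastic case, white below and grey lid, 72 mm long (its x) by 58 mm wide (its y) by 26 mm high, bottom of the stack, lying on the bench. Origin: centre of its underside; z up. Grip it across the 58 mm width. About 90 g. In the tray it may lie either way round (long side along the tray's x or y).
- tray_small: Holds three small pots, centres at x = 65, y = -38, 0, 38 mm. Fixed open steel tray, 175 (x) by 125 mm (y) outside, walls 3 mm, rim 10 mm and floor 3 mm above the bench. Origin: centre of its underside, z up. The fixed stock is on its +x side; the -x half is empty for the new piece (middle at x = -40 mm, y = 0). All four trays are alike but for the stock; their places change.
- tray_medium: Holds two medium jars, centres at x = 60, y = -27, 27 mm. Fixed open steel tray, 175 (x) by 125 mm (y) outside, walls 3 mm, rim 10 mm and floor 3 mm above the bench. Origin: centre of its underside, z up. The fixed stock is on its +x side; the -x half is empty for the new piece (middle at x = -40 mm, y = 0). All four trays are alike but for the stock; their places change.
- tray_large: Holds two large jars, centres at x = 56, y = -29, 29 mm. Fixed open steel tray, 175 (x) by 125 mm (y) outside, walls 3 mm, rim 10 mm and floor 3 mm above the bench. Origin: centre of its underside, z up. The fixed stock is on its +x side; the -x half is empty for the new piece (middle at x = -40 mm, y = 0). All four trays are alike but for the stock; their places change.
- tray_cases: Holds one flat case, centre at x = 53.5, y = 0, its width along x. Fixed open steel tray, 175 (x) by 125 mm (y) outside, walls 3 mm, rim 10 mm and floor 3 mm above the bench. Origin: centre of its underside, z up. The fixed stock is on its +x side; the -x half is empty for the new piece (middle at x = -40 mm, y = 0). All four trays are alike but for the stock; their places change.
Not all that is in view belongs to the job. What is shaped like the small_pot but yellow is not meant.

How it is judged (in metres and radians):
At the end, for the whole second after the job is handed in: Each of the four pieces stands in its own kind's tray: its underside's centre within 75 mm along and 55 mm across of the tray's middle, resting on the tray floor (underside less than 8 mm above the tray's underside), tilted less than 0.09 rad, at rest (below 20 mm/s) and released (x of small_pot in the frame of tray_small between -0.075 and 0.075 m and y of small_pot in the frame of tray_small between -0.055 and 0.055 m and z of small_pot in the frame of tray_small between -0.003 and 0.008 m and angle between each of small_pot, medium_jar, large_jar, flat_case's own z axis and vertical below 0.09 rad and linear speed of each of small_pot, medium_jar, large_jar, flat_case below 0.02 m/s and contact force between the fingers and small_pot below 0.05 N and x of medium_jar in the frame of tray_medium between -0.075 and 0.075 m and y of medium_jar in the frame of tray_medium between -0.055 and 0.055 m and z of medium_jar in the frame of tray_medium between -0.003 and 0.008 m and contact force between the fingers and medium_jar below 0.05 N and x of large_jar in the frame of tray_large between -0.075 and 0.075 m and y of large_jar in the frame of tray_large between -0.055 and 0.055 m and z of large_jar in the frame of tray_large between -0.003 and 0.008 m and contact force between the fingers and large_jar below 0.05 N and x of flat_case in the frame of tray_cases between -0.075 and 0.075 m and y of flat_case in the frame of tray_cases between -0.055 and 0.055 m and z of flat_case in the frame of tray_cases between -0.003 and 0.008 m and contact force between the fingers and flat_case below 0.05 N); the robot touches nothing.
It fails at once if a pot, jar or case is tipped over (angle between any of small_pot, medium_jar, large_jar, flat_case's own z axis and vertical above 0.6 rad).
It fails at once if a pot, jar or case falls or is dropped (more than about 3 cm) ((linear speed of small_pot above 0.75 m/s and contact force between the fingers and small_pot below 0.05 N) or (linear speed of medium_jar above 0.75 m/s and contact force between the fingers and medium_jar below 0.05 N) or (linear speed of large_jar above 0.75 m/s and contact force between the fingers and large_jar below 0.05 N) or (linear speed of flat_case above 0.75 m/s and contact force between the fingers and flat_case below 0.05 N)).
It also fails if it takes over 128 s, if anything falls off the work surface, if the arm or the gripper's body presses on something with over 40 N, if the wrist force passes 120 N, or if a joint passes its speed limit or range.

## Working session

There is one attempt and no reset: what is moved stays moved. The work goes in short steps, Python scripts to look and compute and a tool call to move; the robot and the scene stay as the last step left them, time stands still between calls to the robot, and variables do not carry over. Pictures are saved under pics/ and viewed, at most 14 in all, crops included, and the job is handed in when it is done.

```bash
mkdir -p pics; cat > h.py <<'E'
import numpy as np, cv2
from scipy.spatial.transform import Rotation as R
from cell import read_state, cams, ctrl, models
def world(cam, d):
    c=cams.calibration(cam); v,u=np.mgrid[0:400,0:640]
    p=np.stack([(u-c['cx'])/c['fx']*d,(v-c['cy'])/c['fy']*d,d],-1)
    if 'hand_eye' in c:
        s=read_state(); H=np.array(c['hand_eye']); p=p@H[:3,:3].T+H[:3,3]
        M=R.from_euler('xyz',s['tool_rot']).as_matrix(); return p@M.T+np.array(s['eef_pos'])
    M=cv2.Rodrigues(np.array(c['rvec'],float))[0]
    return (p-np.array(c['tvec']).ravel())@M
E
python3 - <<'E'
from h import *
print(read_state(), ctrl.grip_point_offset)
for n in ('scene','side'):
    im,d=cams.get_image(n); cv2.imwrite(f'pics/{n}0.png',im); np.save(n+'0.npy',world(n,d)); 
    print(n,{k:np.round(v,3).tolist() for k,v in cams.calibration(n).items()})
E
```

```text
{'clock': 0.0, 'qpos': array([-0.06576692,  0.62936232,  0.03844024,  1.51834891, -0.02698707,
        0.99628379, -0.02001808]), 'qd': array([ 7.91296602e-04, -1.71306746e-03, -7.74393509e-04, -3.03200290e-04,
       -5.48537651e-05, -1.04635502e-04, -5.75583146e-04]), 'tau': array([-1.11932164e-03, -5.63405585e+01,  1.22606792e+00, -1.93450052e+01,
        1.09587883e-02,  1.05136272e-02, -8.84369996e-06]), 'eef_pos': array([6.49388700e+02, 5.13792742e-03, 2.30384661e+02]), 'tool_rot': array([-3.13970862e+00,  3.51246378e-05,  1.57075405e+00]), 'force': array([ 0.11403418,  0.90196523, -0.62736704]), 'torque': array([ 0.04628957, -0.03259247,  0.01787924]), 'gripper_force': 0.0, 'width': 85.6927786631928} 18.700000000000003
scene {'fx': 386.004, 'fy': 386.004, 'cx': 323.107, 'cy': 196.301, 'rvec': [2.398, 0.683, -0.233], 'tvec': [-498.532, -171.549, 1256.286]}
side {'fx': 385.691, 'fy': 385.691, 'cx': 327.806, 'cy': 205.811, 'rvec': [2.44, -0.316, 0.12], 'tvec': [-565.035, 169.762, 808.71]}
```

View pics/scene0.png

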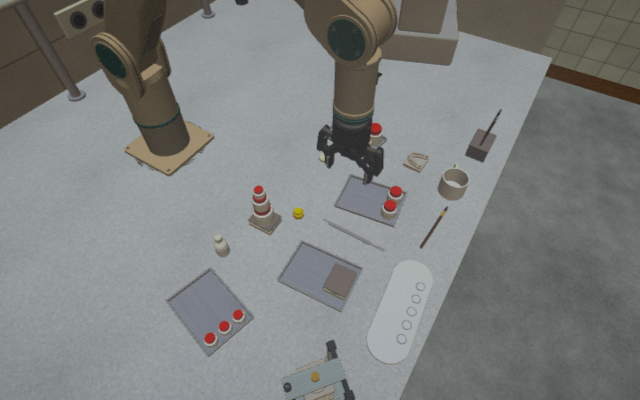

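View pics/side0.png

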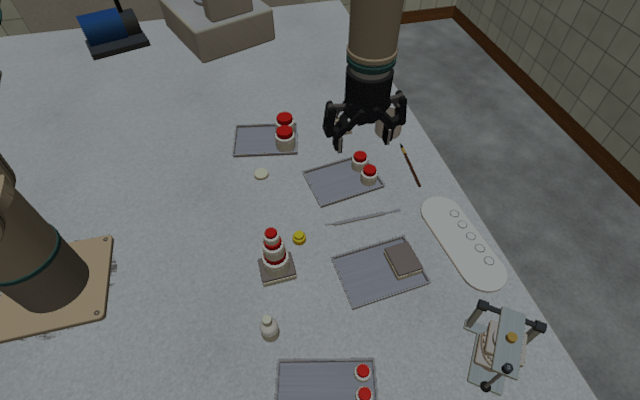

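The stack is at scene (262,215), with its small pot's cap at (259,190), and at side (275,255). In the scene view, the small-pot tray is at (210,310), the case tray at (320,275), the medium tray at (370,200), and the large tray is mostly behind the gripper (side view (265,140)).

Things that could be taken for the small pot, in scene pixels:
- the stack top at (259,190)
- the stock pots at (210,340), (224,327) and (238,315)
- the yellow look-alike at (298,213)

I choose (259,190) because it is the red-capped one on the stack.

```bash
python3 - <<'E'
from h import *
for n in ('scene','side'):
    im=cv2.imread(f'pics/{n}0.png'); W=np.load(n+'0.npy'); hsv=cv2.cvtColor(im,cv2.COLOR_BGR2HSV)
    h,s,v=[hsv[...,i].astype(int) for i in range(3)]
    red=((h<8)|(h>172))&(s>150)&(v>80)
    k,l,st,c=cv2.connectedComponentsWithStats(red.astype(np.uint8))
    print(n)
    for i in range(1,k):
        if st[i,4]<15: continue
        P=W[l==i]; t=P[P[:,2]>np.percentile(P[:,2],90)-4]
        mid=(t[:,:2].max(0)+t[:,:2].min(0))/2
        print('red',c[i].round(),st[i,4],'xy mid',mid.round(1),'ext',np.ptp(t[:,:2],axis=0).round(),'z',np.percentile(P[:,2],[10,90]).round(1))
    b=im[...,0].astype(int)-im[...,2]
    tr=((b>8)&(abs(W[...,2])<20)&(W[...,0]>250)).astype(np.uint8)
    tr=cv2.morphologyEx(tr,cv2.MORPH_OPEN,np.ones((3,3)))
    k,l,st,c=cv2.connectedComponentsWithStats(tr)
    for i in range(1,k):
        if st[i,4]<400: continue
        P=W[l==i]; r=cv2.minAreaRect(P[:,:2].astype(np.float32)); print('tray',c[i].round(),st[i,4],np.round(r[0],1),np.round(r[1],1),round(r[2],1),P[:,2].mean().round(1))
    a=(260,185,80,100) if n=='side' else (225,165,100,80)
    x,y,w,hh=a
    if n=='side': x,y,w,hh=240,215,80,75
    cv2.imwrite(f'pics/{n}_crop.png',cv2.resize(im[y:y+hh,x:x+w],None,fx=6,fy=6,interpolation=2))
    cr=W[y:y+hh,x:x+w].reshape(-1,3)
    q=cr[(cr[:,2]>20)&(cr[:,2]<34)]; 
    print('case',cv2.minAreaRect(q[:,:2].astype(np.float32)))
E
python3 -c "
import cv2,numpy as np
a=cv2.imread('pics/scene_crop.png');b=cv2.imread('pics/side_crop.png')
cv2.imwrite('pics/crop1.png',np.hstack([cv2.resize(a,(400,320)),cv2.resize(b,(400,375))[:320]]))"
```

```text
scene
red [375. 128.] 86 xy mid [615.3 191.6] ext [146. 373.] z [59. 64.]
red [258. 189.] 44 xy mid [453.1 -86.8] ext [19. 20.] z [150.2 153.3]
red [395. 190.] 79 xy mid [717.9 170. ] ext [29. 31.] z [45.  49.5]
red [390. 205.] 88 xy mid [ 806.3 -188.1] ext [190. 645.] z [45.2 49.2]
red [237. 314.] 64 xy mid [ 563.  -331.6] ext [19. 20.] z [25.6 29. ]
red [224. 326.] 67 xy mid [ 553.9 -369.2] ext [21. 20.] z [25.3 29. ]
red [209. 338.] 73 xy mid [ 544.8 -405.5] ext [19. 21.] z [25.9 29.4]
tray [363. 198.] 1263 [643.4 133.4] [128.2 125.3] 8.7 3.4
tray [313. 273.] 1994 [ 665.1 -141.2] [170.4 122.2] 4.6 3.5
tray [205. 305.] 2621 [ 476.1 -349.7] [119.4 141.5] 76.2 3.5
case ((457.65032958984375, -94.50181579589844), (214.93492126464844, 68.7734603881836), 55.73344802856445)
side
red [284. 117.] 117 xy mid [509.2 -66.4] ext [130. 890.] z [62.3 65.6]
red [284. 130.] 137 xy mid [542.6 304.9] ext [40. 45.] z [61.9 65.5]
red [360. 155.] 85 xy mid [715.8 172.7] ext [31. 31.] z [48.  50.9]
red [369. 169.] 96 xy mid [ 591.8 -187.1] ext [295. 649.] z [47.3 50.9]
red [270. 232.] 86 xy mid [450.9 -85.2] ext [21. 20.] z [152.5 155.3]
red [273. 244.] 45 xy mid [451.1 -95. ] ext [31. 14.] z [127.1 131. ]
red [363. 370.] 122 xy mid [ 560.5 -329.6] ext [20. 20.] z [26.8 29.8]
red [364. 393.] 128 xy mid [ 551.5 -366.3] ext [20. 19.] z [26.8 30. ]
tray [256. 140.] 1001 [467.6 345.7] [125.1 117.2] 79.9 6.4
tray [335. 182.] 1538 [643.9 135.9] [137.5 122.6] 9.3 5.8
tray [371. 275.] 2766 [ 661.7 -136.9] [170.4 119.8] 4.7 5.2
tray [319. 381.] 2943 [ 494.9 -322.6] [ 63.7 168.4] 75.3 4.8
case ((474.0851745605469, -68.8970947265625), (142.8734130859375, 81.06874084472656), 29.594383239746094)
```

View pics/crop1.png

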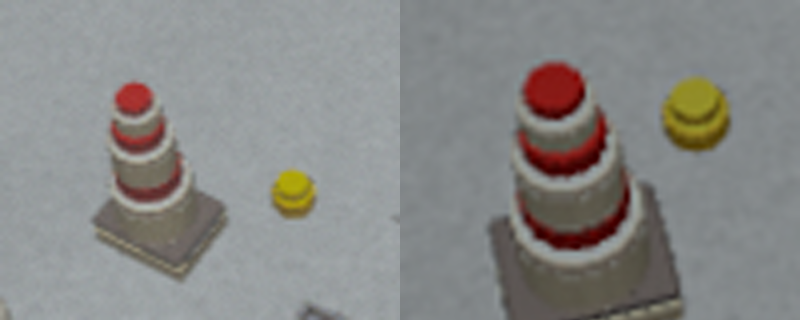

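The crop confirms the choice: the red-capped pot is on top of the stack at scene (259,190), and the yellow one stands apart at about (298,213). Next come the tray frames and the case's orientation.

```bash
python3 - <<'E'
from h import *
for n in ('scene','side'):
    im=cv2.imread(f'pics/{n}0.png'); W=np.load(n+'0.npy'); hsv=cv2.cvtColor(im,cv2.COLOR_BGR2HSV)
    h,s,v=[hsv[...,i].astype(int) for i in range(3)]
    red=((h<8)|(h>172))&(s>150)&(v>80)&(W[...,0]>300)
    k,l,st,c=cv2.connectedComponentsWithStats(red.astype(np.uint8))
    print(n)
    for i in range(1,k):
        if st[i,4]<40: continue
        P=W[l==i]; zt=np.percentile(P[:,2],85); P=P[abs(P[:,2]-zt)<5]; P=P[np.linalg.norm(P[:,:2]-np.median(P[:,:2],0),axis=1)<30]
        print(c[i].round(),((P.max(0)+P.min(0))/2).round(1)[:2],np.ptp(P[:,:2],axis=0).round(),zt.round(1))
    m=(abs(W[...,2]-27)<4)&(np.linalg.norm(W[...,:2]-[452,-88],axis=-1)<55)&(s<90)
    m=cv2.morphologyEx(m.astype(np.uint8),cv2.MORPH_OPEN,np.ones((2,2)))>0
    r=cv2.minAreaRect(W[m][:,:2].astype(np.float32)); print('case',m.sum(),np.round(cv2.boxPoints(r)).tolist(),r)
    # tray rects by colour, per point
    b=im[...,0].astype(int)-im[...,2]
E
```

```text
scene
[375. 128.] [556.9 357.5] [37. 41.] 62.8
[258. 189.] [453.1 -86.8] [19. 20.] 152.9
[395. 190.] [717.9 170. ] [29. 31.] 49.1
[390. 205.] [726.1 119.5] [29. 30.] 48.9
[237. 314.] [ 563.  -331.6] [19. 20.] 28.7
[224. 326.] [ 553.9 -369.2] [21. 20.] 28.8
[209. 338.] [ 544.8 -405.5] [19. 21.] 29.1
case 137 [[422.0, -58.0], [424.0, -116.0], [492.0, -113.0], [490.0, -55.0]] ((456.81268310546875, -85.46829986572266), (68.06513977050781, 57.57389450073242), 2.5169782638549805)
side
[284. 117.] [553.7 359. ] [41. 39.] 65.3
[284. 130.] [543.1 304.9] [41. 45.] 65.2
[360. 155.] [715.8 172.7] [31. 31.] 50.6
[369. 169.] [723.9 121.8] [30. 31.] 50.6
[270. 232.] [451.2 -85.2] [21. 20.] 155.0
[273. 244.] [451.1 -95. ] [31. 14.] 130.6
[363. 370.] [ 560.5 -329.6] [20. 20.] 29.5
[364. 393.] [ 551.5 -366.3] [20. 19.] 29.7
case 295 [[414.0, -43.0], [424.0, -512.0], [498.0, -510.0], [488.0, -41.0]] ((455.94976806640625, -276.54876708984375), (73.85319519042969, 469.1117858886719), 1.245633602142334)
```

Targets in world mm: small (451,-341), medium (622,130), large (455,353), case (624,-142). First I move over the stack.

Units first: shifts go in shares of 50 mm and turns go in shares of 2 rad. So -39.4 mm is -0.788, -17.2 mm is -0.344.

Request:
step_hand(ticks={"dx":[-0.344, -0.344, -0.344, -0.344, -0.344, 0, 0], "dy":[-0.788, -0.788, -0.788, -0.788, -0.788, 0, 0], "dz":[0, 0, 0, 0, 0, 0, 0], "ax":[0, 0, 0, 0, 0, 0, 0], "ay":[0, 0, 0, 0, 0, 0, 0], "az":[0, 0, 0, 0, 0, 0, 0], "jaw":[85, 85, 85, 85, 85, 85, 85]})

```text
clock: 0.8
eef_pos: [452.8, -86.3, 231.6]
tool_rot: [3.141, -0.0, 1.569]
force: [0.5, 0.4, 0.1]
width: 84.8
gripper_force: 0.0
```

```bash
python3 - <<'E'
from h import *
s=read_state();im,d=cams.get_image('wrist'); W=world('wrist',d); cv2.imwrite('pics/w1.png',im); np.save('w1.npy',W)
print(s['eef_pos'],s['tool_rot'],s['force'])
hsv=cv2.cvtColor(im,cv2.COLOR_BGR2HSV); h,sa,v=[hsv[...,i].astype(int) for i in range(3)]
m=((h<8)|(h>172))&(sa>150)&(v>60)&(d>0)
for lo,hi in ((143,165),(118,140),(75,95)):
    P=W[m&(W[...,2]>lo)&(W[...,2]<hi)]
    if len(P)>20: (c,r)=cv2.minEnclosingCircle(P[:,:2].astype(np.float32)); print(len(P),np.round(c,1),round(r,1),np.median(P[:,2]))
q=(abs(W[...,2]-26)<5)&(np.linalg.norm(W[...,:2]-[455,-86],axis=-1)<60)
r=cv2.minAreaRect(W[q][:,:2].astype(np.float32)); print(q.sum(),r)
E
```

```text
[452.75354494 -86.31229755 231.56790373] [ 3.14095958e+00 -9.94275834e-05  1.56936066e+00] [0.5441667  0.40189866 0.10784652]
522 [451.8 -84. ] 10.9 150.94967357354614
52 [454.5 -76.7] 13.1 124.00340102979546
123 [453.  -77.4] 19.2 82.48329913062398
989 ((451.0812683105469, -82.64996337890625), (72.11560821533203, 57.157325744628906), 0.9613228440284729)
```

View pics/w1.png

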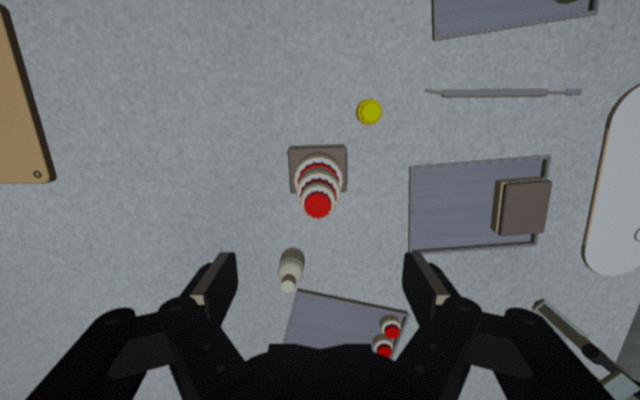

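The wrist view shows the stack's cap at (317,204) with the case around (318,168), and the bottle at (291,265) is well clear. The pot is at (452,-84), so I descend to TCP z 131 and close.

Scaled: 25 mm is 0.5, 20 mm is 0.4.

Request:
step_hand(ticks={"dx":[0.04, 0, 0, 0, 0, 0], "dy":[-0.016, 0, 0, 0, 0, 0], "dz":[0.4, 0.5, 0.5, 0.4, 0.2, 0], "ax":[0, 0, 0, 0, 0, 0], "ay":[0, 0, 0, 0, 0, 0], "az":[0, 0, 0, 0, 0, 0], "jaw":[85, 85, 70, 60, 50, 50]})

```text
clock: 1.45
eef_pos: [452.4, -83.3, 130.0]
tool_rot: [-3.139, -0.001, 1.572]
force: [-0.2, 0.2, 0.2]
width: 50.0
gripper_force: 0.0
```

Request:
step_hand(ticks={"dx":[0, 0, 0, 0, 0, 0, 0], "dy":[0, 0, 0, 0, 0, 0, 0], "dz":[0, 0, 0, 0, 0, 0, 0], "ax":[0, 0, 0, 0, 0, 0, 0], "ay":[0, 0, 0, 0, 0, 0, 0], "az":[0, 0, 0, 0, 0, 0, 0], "jaw":[40, 34, 28, 24, 24, 24, 24]})

```text
clock: 2.15
eef_pos: [453.1, -84.0, 132.5]
tool_rot: [3.139, 0.0, 1.571]
force: [-0.4, 0.7, 5.5]
width: 27.0
gripper_force: 58.7
```

Scaled: -20 mm is -0.4, -15 mm is -0.3.

Request:
step_hand(ticks={"dx":[0, 0, 0, 0, 0, 0], "dy":[0, 0, 0, 0, 0, 0], "dz":[-0.1, -0.3, -0.4, -0.4, 0, 0], "ax":[0, 0, 0, 0, 0, 0], "ay":[0, 0, 0, 0, 0, 0], "az":[0, 0, 0, 0, 0, 0], "jaw":[24, 24, 24, 24, 24, 24]})

```text
clock: 2.75
eef_pos: [452.4, -84.0, 191.8]
tool_rot: [3.14, 0.0, 1.571]
force: [-0.1, -0.3, -0.7]
width: 27.4
gripper_force: 59.1
```

```bash
python3 - <<'E'
from h import *
im,d=cams.get_image('side'); a=im[150:300,180:380]; b,_=cams.get_image('scene'); b=b[100:250,170:370]
cv2.imwrite('pics/s2.png',cv2.resize(np.hstack([a,b]),None,fx=2,fy=2))
E
```

```text
(no output)
```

View pics/s2.png

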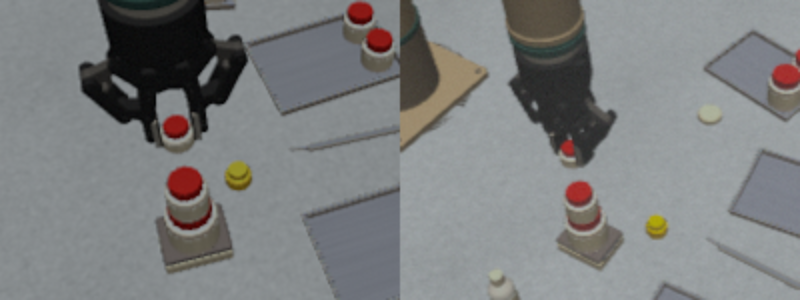

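The pot is held upright between the fingers (crop (177,130)) and the rest of the stack is undisturbed. I carry it to the small tray.

Scaled: -45 mm is -0.9, -40 mm is -0.8.

Request:
step_hand(ticks={"dx":[-0.4, -0.8, -0.9, -0.9, -0.9, -0.8, -0.44, 0, 0, 0, 0, 0], "dy":[0, 0, 0, 0, 0, 0, -0.02, 0, 0, 0, 0, 0], "dz":[0, 0, 0, 0, 0, 0, 0, 0.4, 0.8, 0.8, 0.8, 0.4], "ax":[0, 0, 0, 0, 0, 0, 0, 0, 0, 0, 0, 0], "ay":[0, 0, 0, 0, 0, 0, 0, 0, 0, 0, 0, 0], "az":[0, 0, 0, 0, 0, 0, 0, 0, 0, 0, 0, 0], "jaw":[24, 24, 24, 24, 24, 24, 24, 24, 24, 24, 24, 24]})

```text
clock: 4.05
eef_pos: [448.7, -339.1, 27.0]
tool_rot: [-3.136, -0.004, 1.571]
force: [-0.0, -0.3, 0.6]
width: 27.2
gripper_force: 59.2
```

Request:
step_hand(ticks={"dx":[0, 0, 0, 0, 0], "dy":[0, 0, 0, 0, 0], "dz":[0.2, 0.1, 0.06, 0, 0], "ax":[0, 0, 0, 0, 0], "ay":[0, 0, 0, 0, 0], "az":[0, 0, 0, 0, 0], "jaw":[24, 24, 24, 24, 24]})

```text
clock: 4.55
eef_pos: [451.8, -341.4, 14.3]
tool_rot: [3.14, 0.001, 1.571]
force: [0.0, 0.3, 0.0]
width: 27.3
gripper_force: 59.2
```

Scaled: 3 mm is 0.06, 2 mm is 0.04.

Request:
step_hand(ticks={"dx":[0, 0, 0, 0], "dy":[0, 0, 0, 0], "dz":[0.06, 0.04, 0, 0], "ax":[0, 0, 0, 0], "ay":[0, 0, 0, 0], "az":[0, 0, 0, 0], "jaw":[24, 24, 24, 24]})

```text
clock: 4.95
eef_pos: [451.2, -340.9, 8.3]
tool_rot: [-3.142, -0.0, 1.571]
force: [-0.7, 0.9, 0.3]
width: 27.0
gripper_force: 59.2
```

Request:
step_hand(ticks={"dx":[0, 0, 0], "dy":[0, 0, 0], "dz":[0.03, 0, 0], "ax":[0, 0, 0], "ay":[0, 0, 0], "az":[0, 0, 0], "jaw":[24, 24, 24]})

```text
clock: 5.25
eef_pos: [451.4, -341.1, 7.6]
tool_rot: [3.141, 0.0, 1.571]
force: [-1.1, 1.5, 6.8]
width: 27.3
gripper_force: 59.9
```

Contact with the tray floor. I release and retreat.

Scaled: -45 mm is -0.9, -40 mm is -0.8.

Request:
step_hand(ticks={"dx":[0, 0, 0, 0, 0, 0, 0, 0, 0, 0, 0], "dy":[0, 0, 0, 0, 0, 0, 0, 0, 0, 0, 0], "dz":[0, 0, 0, 0, 0, -0.4, -0.8, -0.9, -0.9, -0.8, -0.6], "ax":[0, 0, 0, 0, 0, 0, 0, 0, 0, 0, 0], "ay":[0, 0, 0, 0, 0, 0, 0, 0, 0, 0, 0], "az":[0, 0, 0, 0, 0, 0, 0, 0, 0, 0, 0], "jaw":[30, 34, 40, 46, 46, 46, 46, 60, 85, 85, 85]})

```text
clock: 6.35
eef_pos: [451.7, -341.4, 229.7]
tool_rot: [3.139, 0.002, 1.571]
force: [0.3, -0.5, 0.2]
width: 84.9
gripper_force: 0.0
```

Request:
step_hand(ticks={"dx":[0.4, 0.9, 0.9, 0.9, 0.9, 0.74, 0.4, 0, 0], "dy":[0, 0, 0, 0, 0, 0, 0, 0, 0], "dz":[0, 0, 0, 0, 0, 0, 0, 0, 0], "ax":[0, 0, 0, 0, 0, 0, 0, 0, 0], "ay":[0, 0, 0, 0, 0, 0, 0, 0, 0], "az":[0, 0, 0, 0, 0, 0, 0, 0, 0], "jaw":[85, 85, 85, 85, 85, 85, 85, 85, 85]})

```text
clock: 7.25
eef_pos: [451.2, -84.2, 226.9]
tool_rot: [3.141, 0.001, 1.572]
force: [-0.5, 0.1, -0.4]
width: 85.2
gripper_force: 0.0
```

```bash
cat > look.py <<'E'
from h import *
import sys
im,d=cams.get_image('wrist'); s=read_state(); W=world('wrist',d); cv2.imwrite(f'pics/{sys.argv[1]}.png',im)
print(s['eef_pos'])
hsv=cv2.cvtColor(im,cv2.COLOR_BGR2HSV); h,sa,v=[hsv[...,i].astype(int) for i in range(3)]
m=((h<8)|(h>172))&(sa>150)&(v>60)&(d>0)&(np.linalg.norm(W[...,:2]-[452,-84],axis=-1)<60)
for lo,hi in ((118,140),(75,95)):
    P=W[m&(W[...,2]>lo)&(W[...,2]<hi)]
    if len(P)>20: (c,r)=cv2.minEnclosingCircle(P[:,:2].astype(np.float32)); print(len(P),np.round(c,1),round(r,1),np.median(P[:,2]))
q=(abs(W[...,2]-26)<5)&(np.linalg.norm(W[...,:2]-[452,-84],axis=-1)<60)
if q.sum()>10:print(q.sum(),cv2.minAreaRect(W[q][:,:2].astype(np.float32)))
E
python3 look.py w2
```

```text
[451.2256301  -85.0467491  226.85955187]
996 [450.9 -86.8] 16.2 126.86557738317777
132 [451.5 -79.4] 19.5 82.46509308208338
992 ((448.9837646484375, -84.51363372802734), (71.3712158203125, 58.09470748901367), 1.818158507347107)
```

```bash
python3 - <<'E'
from h import *
im,d=cams.get_image('scene'); W=world('scene',d)
hsv=cv2.cvtColor(im,cv2.COLOR_BGR2HSV); h,s,v=[hsv[...,i].astype(int) for i in range(3)]
m=((h<8)|(h>172))&(s>150)&(v>80)&(np.linalg.norm(W[...,:2]-[451,-341],axis=-1)<50)
P=W[m];print(m.sum(),P.min(0),P.max(0),np.argwhere(m).mean(0))
a=im[260:360,150:270]; cv2.imwrite('pics/s3.png',cv2.resize(a,None,fx=4,fy=4))
E
```

```text
59 [ 429.216094   -354.47366685    1.13635334] [ 463.4097457  -334.11844932   31.55357503] [294.42372881 197.71186441]
```

View pics/s3.png

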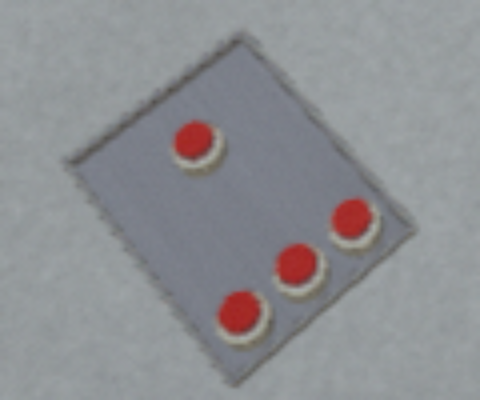

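The pot stands in the small tray at crop (195,145), upright beside its stock. The medium jar is at (451,-86), so I descend to TCP z ≈ 88.

Scaled: 40 mm is 0.8, 25 mm is 0.5.

Request:
step_hand(ticks={"dx":[-0.02, 0, 0, 0, 0, 0, 0], "dy":[0, 0, 0, 0, 0, 0, 0], "dz":[0.4, 0.8, 0.8, 0.5, 0.28, 0, 0], "ax":[0, 0, 0, 0, 0, 0, 0], "ay":[0, 0, 0, 0, 0, 0, 0], "az":[0, 0, 0, 0, 0, 0, 0], "jaw":[85, 85, 75, 65, 58, 58, 58]})

```text
clock: 8.05
eef_pos: [451.3, -86.1, 87.9]
tool_rot: [-3.141, 0.0, 1.569]
force: [0.3, -0.2, 0.1]
width: 57.8
gripper_force: 0.0
```

Request:
step_hand(ticks={"dx":[0, 0, 0, 0, 0, 0, 0], "dy":[0, 0, 0, 0, 0, 0, 0], "dz":[0, 0, 0, 0, 0, 0, 0], "ax":[0, 0, 0, 0, 0, 0, 0], "ay":[0, 0, 0, 0, 0, 0, 0], "az":[0, 0, 0, 0, 0, 0, 0], "jaw":[50, 44, 40, 36, 34, 34, 34]})

```text
clock: 8.75
eef_pos: [451.9, -85.3, 89.1]
tool_rot: [3.139, 0.0, 1.571]
force: [-0.9, -1.0, 5.9]
width: 40.5
gripper_force: 59.6
```

Request:
step_hand(ticks={"dx":[0, 0, 0, 0], "dy":[0, 0, 0, 0], "dz":[-0.06, -0.1, -0.1, 0], "ax":[0, 0, 0, 0], "ay":[0, 0, 0, 0], "az":[0, 0, 0, 0], "jaw":[34, 34, 34, 34]})

```text
clock: 9.15
eef_pos: [451.8, -85.0, 101.6]
tool_rot: [3.14, 0.0, 1.571]
force: [0.9, -0.5, -1.1]
width: 40.4
gripper_force: 60.5
```

Scaled: 40 mm is 0.8, 35 mm is 0.7.

Request:
step_hand(ticks={"dx":[0, 0, 0.4, 0.7, 0.7, 0.7, 0.7, 0.7, 0.4, 0, 0, 0], "dy":[0, 0, 0.32, 0.56, 0.56, 0.56, 0.56, 0.56, 0.3, 0, 0, 0], "dz":[-0.4, -0.6, 0, 0, 0, 0, 0, 0, 0, 0, 0.4, 0.8], "ax":[0, 0, 0, 0, 0, 0, 0, 0, 0, 0, 0, 0], "ay":[0, 0, 0, 0, 0, 0, 0, 0, 0, 0, 0, 0], "az":[0, 0, 0, 0, 0, 0, 0, 0, 0, 0, 0, 0], "jaw":[34, 34, 34, 34, 34, 34, 34, 34, 34, 34, 34, 34]})

```text
clock: 10.35
eef_pos: [624.5, 129.7, 92.9]
tool_rot: [3.135, -0.001, 1.57]
force: [0.8, 0.4, -1.2]
width: 39.9
gripper_force: 60.8
```

Request:
step_hand(ticks={"dx":[0, 0, 0, 0, 0], "dy":[0, 0, 0, 0, 0], "dz":[0.8, 0.4, 0.2, 0, 0], "ax":[0, 0, 0, 0, 0], "ay":[0, 0, 0, 0, 0], "az":[0, 0, 0, 0, 0], "jaw":[34, 34, 34, 34, 34]})

```text
clock: 10.85
eef_pos: [623.0, 129.7, 21.8]
tool_rot: [3.14, -0.0, 1.57]
force: [0.5, 0.5, -1.0]
width: 40.5
gripper_force: 60.8
```

Scaled: 6 mm is 0.12, 4 mm is 0.08.

Request:
step_hand(ticks={"dx":[0, 0, 0, 0, 0], "dy":[0, 0, 0, 0, 0], "dz":[0.12, 0.08, 0.04, 0, 0], "ax":[0, 0, 0, 0, 0], "ay":[0, 0, 0, 0, 0], "az":[0, 0, 0, 0, 0], "jaw":[34, 34, 34, 34, 34]})

```text
clock: 11.35
eef_pos: [622.3, 130.1, 8.9]
tool_rot: [3.141, -0.0, 1.571]
force: [0.3, -0.2, -1.2]
width: 40.4
gripper_force: 60.8
```

Request:
step_hand(ticks={"dx":[0, 0, 0], "dy":[0, 0, 0], "dz":[0.03, 0, 0], "ax":[0, 0, 0], "ay":[0, 0, 0], "az":[0, 0, 0], "jaw":[34, 34, 34]})

```text
clock: 11.65
eef_pos: [622.5, 130.2, 8.1]
tool_rot: [3.141, -0.0, 1.571]
force: [-0.6, -0.6, 5.4]
width: 40.8
gripper_force: 61.4
```

Scaled: -45 mm is -0.9, -40 mm is -0.8.

Request:
step_hand(ticks={"dx":[0, 0, 0, 0, 0, 0, 0, 0, 0, 0], "dy":[0, 0, 0, 0, 0, 0, 0, 0, 0, 0], "dz":[0, 0, 0, 0, 0, -0.4, -0.8, -0.9, -0.9, -0.6], "ax":[0, 0, 0, 0, 0, 0, 0, 0, 0, 0], "ay":[0, 0, 0, 0, 0, 0, 0, 0, 0, 0], "az":[0, 0, 0, 0, 0, 0, 0, 0, 0, 0], "jaw":[43, 47, 53, 58, 58, 58, 58, 70, 85, 85]})

```text
clock: 12.65
eef_pos: [623.4, 130.2, 190.8]
tool_rot: [3.138, -0.001, 1.571]
force: [1.4, -0.5, -0.2]
width: 84.8
gripper_force: 0.0
```

Request:
step_hand(ticks={"dx":[-0.4, -0.7, -0.7, -0.7, -0.7, -0.7, -0.4, 0, 0], "dy":[-0.32, -0.56, -0.56, -0.56, -0.56, -0.56, -0.3, 0, 0], "dz":[0, 0, 0, 0, 0, 0, 0, 0, 0], "ax":[0, 0, 0, 0, 0, 0, 0, 0, 0], "ay":[0, 0, 0, 0, 0, 0, 0, 0, 0], "az":[0, 0, 0, 0, 0, 0, 0, 0, 0], "jaw":[85, 85, 85, 85, 85, 85, 85, 85, 85]})

```text
clock: 13.55
eef_pos: [451.6, -85.1, 187.6]
tool_rot: [3.14, -0.0, 1.57]
force: [1.1, 0.9, 0.1]
width: 85.0
gripper_force: 0.0
```

```bash
python3 look.py w3
python3 - <<'E'
from h import *
a,d=cams.get_image('side'); b,_=cams.get_image('scene')
cv2.imwrite('pics/s4.png',cv2.resize(np.hstack([a[120:300,230:430],b[120:300,230:430]]),None,fx=2,fy=2))
E
```

```text
[452.13470288 -84.29627026 187.5276434 ]
1720 [451.4 -84. ] 21.5 82.92843924072034
1227 ((449.78607177734375, -82.20612335205078), (71.95409393310547, 57.1096076965332), 1.5102342367172241)
```

View pics/s4.png

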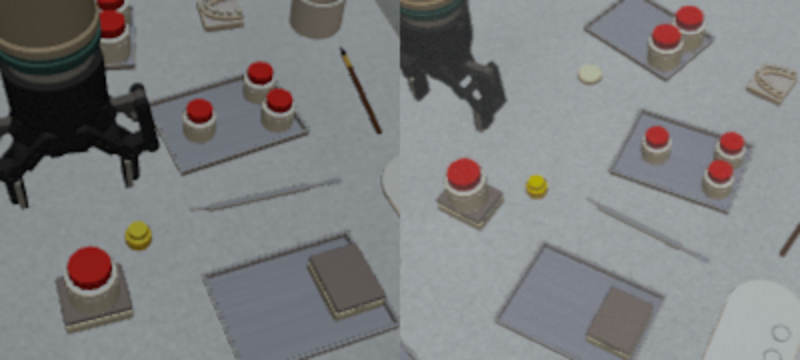

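The medium jar stands in its tray at left crop (200,120). The large jar is next, at (451.5,-84), with a descent of 155 mm.

Scaled: 40 mm is 0.8, 30 mm is 0.6.

Request:
step_hand(ticks={"dx":[0, 0, 0, 0, 0, 0, 0, 0], "dy":[0, 0, 0, 0, 0, 0, 0, 0], "dz":[0.4, 0.8, 0.8, 0.6, 0.3, 0.2, 0, 0], "ax":[0, 0, 0, 0, 0, 0, 0, 0], "ay":[0, 0, 0, 0, 0, 0, 0, 0], "az":[0, 0, 0, 0, 0, 0, 0, 0], "jaw":[85, 85, 85, 85, 80, 75, 70, 70]})

```text
clock: 14.5
eef_pos: [452.5, -84.7, 33.1]
tool_rot: [3.141, -0.0, 1.572]
force: [-0.3, 0.0, -0.1]
width: 69.6
gripper_force: 0.0
```

Request:
step_hand(ticks={"dx":[0, 0, 0, 0, 0, 0, 0], "dy":[0, 0, 0, 0, 0, 0, 0], "dz":[0, 0, 0, 0, 0, 0, 0], "ax":[0, 0, 0, 0, 0, 0, 0], "ay":[0, 0, 0, 0, 0, 0, 0], "az":[0, 0, 0, 0, 0, 0, 0], "jaw":[62, 56, 52, 48, 46, 46, 46]})

```text
clock: 15.2
eef_pos: [452.0, -85.1, 33.9]
tool_rot: [3.141, -0.0, 1.571]
force: [-2.2, 0.9, 8.5]
width: 53.0
gripper_force: 61.2
```

Request:
step_hand(ticks={"dx":[0, 0, 0, 0], "dy":[0, 0, 0, 0], "dz":[-0.06, -0.1, -0.1, 0], "ax":[0, 0, 0, 0], "ay":[0, 0, 0, 0], "az":[0, 0, 0, 0], "jaw":[46, 46, 46, 46]})

```text
clock: 15.6
eef_pos: [452.1, -85.1, 46.5]
tool_rot: [3.141, -0.0, 1.571]
force: [0.6, 0.1, -2.0]
width: 52.4
gripper_force: 63.0
```

Scaled: 45 mm is 0.9, -35 mm is -0.7.

Request:
step_hand(ticks={"dx":[0, 0, 0, 0.4, 0.9, 0.9, 0.9, 0.9, 0.9, 0.9, 0.6, 0], "dy":[0, 0, 0, 0, 0, 0, 0, 0, 0, 0, 0, 0], "dz":[-0.5, -0.7, -0.4, 0, 0, 0, 0, 0, 0, 0, 0, 0], "ax":[0, 0, 0, 0, 0, 0, 0, 0, 0, 0, 0, 0], "ay":[0, 0, 0, 0, 0, 0, 0, 0, 0, 0, 0, 0], "az":[0, 0, 0, 0, 0, 0, 0, 0, 0, 0, 0, 0], "jaw":[46, 46, 46, 46, 46, 46, 46, 46, 46, 46, 46, 46]})

```text
clock: 16.8
eef_pos: [450.9, 241.2, 125.7]
tool_rot: [-3.141, -0.004, 1.579]
force: [-0.4, 0.3, -2.0]
width: 52.9
gripper_force: 63.7
```

Request:
step_hand(ticks={"dx":[0.4, 0.8, 0.8, 0.36, 0, 0, 0, 0, 0, 0, 0], "dy":[0, 0, 0.06, 0, 0, 0, 0, 0, 0, 0, 0], "dz":[0, 0, 0, 0, 0, 0.4, 0.8, 0.6, 0.3, 0, 0], "ax":[0, 0, 0, 0, 0, 0, 0, 0, 0, 0, 0], "ay":[0, 0, 0, 0, 0, 0, 0, 0, 0, 0, 0], "az":[0, 0, 0, 0, 0, 0, 0, 0, 0, 0, 0], "jaw":[46, 46, 46, 46, 46, 46, 46, 46, 46, 46, 46]})

```text
clock: 17.9
eef_pos: [455.4, 352.4, 21.6]
tool_rot: [-3.141, -0.0, 1.57]
force: [-0.0, -0.0, -1.4]
width: 52.3
gripper_force: 63.7
```

Scaled: 6 mm is 0.12, 3 mm is 0.06.

Request:
step_hand(ticks={"dx":[0, 0, 0, 0, 0], "dy":[0, 0, 0, 0, 0], "dz":[0.12, 0.06, 0.02, 0, 0], "ax":[0, 0, 0, 0, 0], "ay":[0, 0, 0, 0, 0], "az":[0, 0, 0, 0, 0], "jaw":[46, 46, 46, 46, 46]})

```text
clock: 18.4
eef_pos: [454.7, 353.1, 11.1]
tool_rot: [-3.141, -0.0, 1.571]
force: [0.7, 0.1, -1.9]
width: 52.7
gripper_force: 63.7
```

Request:
step_hand(ticks={"dx":[0, 0, 0], "dy":[0, 0, 0], "dz":[0.03, 0, 0], "ax":[0, 0, 0], "ay":[0, 0, 0], "az":[0, 0, 0], "jaw":[46, 46, 46]})

```text
clock: 18.7
eef_pos: [454.8, 353.1, 11.0]
tool_rot: [-3.141, -0.001, 1.571]
force: [-3.5, -1.8, 11.1]
width: 52.9
gripper_force: 65.3
```

Scaled: -45 mm is -0.9, -40 mm is -0.8.

Request:
step_hand(ticks={"dx":[0, 0, 0, 0, 0, 0, 0, 0, 0, 0], "dy":[0, 0, 0, 0, 0, 0, 0, 0, 0, 0], "dz":[0, 0, 0, 0, 0, -0.4, -0.8, -0.9, -0.9, -0.6], "ax":[0, 0, 0, 0, 0, 0, 0, 0, 0, 0], "ay":[0, 0, 0, 0, 0, 0, 0, 0, 0, 0], "az":[0, 0, 0, 0, 0, 0, 0, 0, 0, 0], "jaw":[55, 59, 65, 70, 70, 70, 70, 80, 85, 85]})

```text
clock: 19.7
eef_pos: [455.6, 353.5, 192.5]
tool_rot: [3.14, -0.002, 1.571]
force: [0.2, 0.7, 0.1]
width: 85.2
gripper_force: 0.0
```

Request:
step_hand(ticks={"dx":[-0.4, -0.9, -0.9, -0.9, -0.9, -0.9, -0.9, -0.9, -0.9, -0.74, -0.4, 0], "dy":[0, 0, 0, 0, 0, 0, 0, 0, 0, -0.06, 0, 0], "dz":[0, 0, 0, 0, 0, 0, 0, 0, 0, 0, 0, 0], "ax":[0, 0, 0, 0, 0, 0, 0, 0, 0, 0, 0, 0], "ay":[0, 0, 0, 0, 0, 0, 0, 0, 0, 0, 0, 0], "az":[0, 0, 0, 0, 0, 0, 0, 0, 0, 0, 0, 0], "jaw":[85, 85, 85, 85, 85, 85, 85, 85, 85, 85, 85, 85]})

```text
clock: 20.9
eef_pos: [451.4, -87.7, 189.4]
tool_rot: [-3.141, 0.001, 1.564]
force: [-0.4, 0.7, -0.8]
width: 84.9
gripper_force: 0.0
```

Request:
step_hand(ticks={"dx":[0, 0, 0, 0, 0, 0, 0, 0, 0, 0, 0, 0], "dy":[0, 0, 0, 0, 0, 0, 0, 0, 0, 0, 0, 0], "dz":[0, 0, 0, 0, 0, 0, 0, 0, 0, 0, 0, 0], "ax":[0, 0, 0, 0, 0, 0, 0, 0, 0, 0, 0, 0], "ay":[0, 0, 0, 0, 0, 0, 0, 0, 0, 0, 0, 0], "az":[0.075, 0.075, 0.075, 0.075, 0.075, 0.075, 0.075, 0.075, 0.075, 0.075, 0.0225, 0], "jaw":[85, 85, 85, 85, 85, 85, 85, 85, 85, 85, 85, 85]})

```text
clock: 22.1
eef_pos: [451.8, -82.5, 189.1]
tool_rot: [-3.141, 0.001, 0.028]
force: [-0.4, 0.2, 0.7]
width: 84.9
gripper_force: 0.0
```

```bash
python3 look.py w4
python3 - <<'E'
from h import *
a,d=cams.get_image('side'); b,_=cams.get_image('wrist')
cv2.imwrite('pics/s5.png',np.hstack([cv2.resize(a[80:300,200:400],(360,396)),cv2.resize(b,(440,275),).repeat(1,0) if False else cv2.copyMakeBorder(cv2.resize(b,(440,275)),0,121,0,0,0)]))
E
```

```text
[451.82214411 -82.72988909 189.1364412 ]
3300 ((449.8958740234375, -83.37689208984375), (71.48089599609375, 57.9632682800293), 1.6559500694274902)
```

View pics/s5.png

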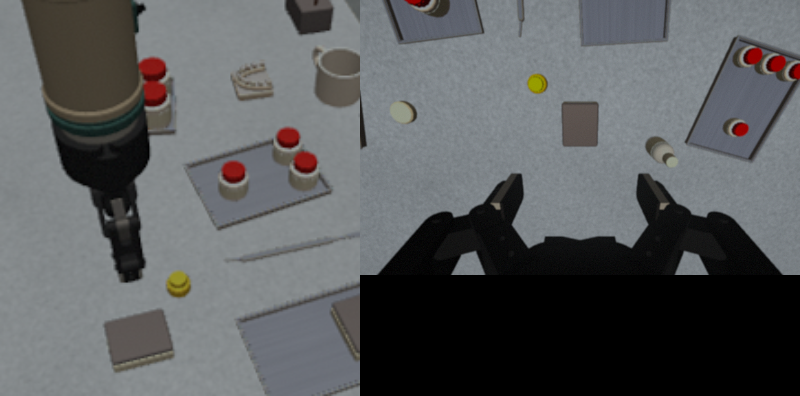

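The large jar's tray is hidden behind the arm here and I will check it later. The case lies free at (450,-83), aligned with the fingers, and the yellow pot at wrist crop (537,83) and the bottle at (662,150) are clear of them.

Scaled: 45 mm is 0.9, 40 mm is 0.8.

Request:
step_hand(ticks={"dx":[-0.04, 0, 0, 0, 0, 0, 0, 0], "dy":[0.012, 0, 0, 0, 0, 0, 0, 0], "dz":[0.4, 0.8, 0.9, 0.8, 0.5, 0.24, 0, 0], "ax":[0, 0, 0, 0, 0, 0, 0, 0], "ay":[0, 0, 0, 0, 0, 0, 0, 0], "az":[0, 0, 0, 0, 0, 0, 0, 0], "jaw":[85, 85, 85, 85, 85, 82, 78, 74]})

```text
clock: 23.05
eef_pos: [449.8, -84.7, 7.4]
tool_rot: [-3.141, 0.001, 0.026]
force: [1.1, -0.3, -0.0]
width: 74.2
gripper_force: 0.0
```

Request:
step_hand(ticks={"dx":[0, 0, 0, 0, 0, 0, 0], "dy":[0, 0, 0, 0, 0, 0, 0], "dz":[0, 0, 0, 0, 0, 0, 0], "ax":[0, 0, 0, 0, 0, 0, 0], "ay":[0, 0, 0, 0, 0, 0, 0], "az":[0, 0, 0, 0, 0, 0, 0], "jaw":[66, 60, 56, 52, 50, 50, 50]})

```text
clock: 23.75
eef_pos: [450.3, -84.4, 8.6]
tool_rot: [-3.141, -0.001, 0.026]
force: [-0.8, 0.1, 7.5]
width: 56.6
gripper_force: 62.1
```

Request:
step_hand(ticks={"dx":[0, 0, 0, 0], "dy":[0, 0, 0, 0], "dz":[-0.06, -0.1, -0.1, 0], "ax":[0, 0, 0, 0], "ay":[0, 0, 0, 0], "az":[0, 0, 0, 0], "jaw":[50, 50, 50, 50]})

```text
clock: 24.15
eef_pos: [450.1, -84.8, 21.0]
tool_rot: [3.141, -0.0, 0.026]
force: [0.2, -0.4, -1.2]
width: 56.7
gripper_force: 64.2
```

Scaled: -40 mm is -0.8, 36 mm is 0.72, -0.054 rad / 2 = -0.027.

Request:
step_hand(ticks={"dx":[0, 0, 0, 0.4, 0.72, 0.72, 0.72, 0.6, 0.29, 0, 0, 0], "dy":[0, 0, 0, 0.14, 0.26, 0.26, 0.26, 0.22, 0.1, 0, 0, 0], "dz":[-0.4, -0.8, -0.4, 0, 0, 0, 0, 0, 0, 0, 0, 0], "ax":[0, 0, 0, 0, 0, 0, 0, 0, 0, 0, 0, 0], "ay":[0, 0, 0, 0, 0, 0, 0, 0, 0, 0, 0, 0], "az":[0, 0, 0, 0, 0, 0, 0, 0, 0, -0.027, 0, 0], "jaw":[50, 50, 50, 50, 50, 50, 50, 50, 50, 50, 50, 50]})

```text
clock: 25.35
eef_pos: [623.0, -142.0, 99.8]
tool_rot: [-3.141, 0.002, 0.078]
force: [0.3, -0.1, -0.8]
width: 56.6
gripper_force: 64.4
```

Request:
step_hand(ticks={"dx":[0, 0, 0, 0, 0, 0], "dy":[0, 0, 0, 0, 0, 0], "dz":[0.4, 0.6, 0.5, 0.16, 0, 0], "ax":[0, 0, 0, 0, 0, 0], "ay":[0, 0, 0, 0, 0, 0], "az":[0, 0, 0, 0, 0, 0], "jaw":[50, 50, 50, 50, 50, 50]})

```text
clock: 25.95
eef_pos: [624.2, -142.6, 18.2]
tool_rot: [3.141, -0.0, 0.079]
force: [0.6, -1.2, -1.3]
width: 56.2
gripper_force: 64.4
```

Scaled: 4 mm is 0.08, 2 mm is 0.04.

Request:
step_hand(ticks={"dx":[0, 0, 0, 0], "dy":[0, 0, 0, 0], "dz":[0.08, 0.04, 0, 0], "ax":[0, 0, 0, 0], "ay":[0, 0, 0, 0], "az":[0, 0, 0, 0], "jaw":[50, 50, 50, 50]})

```text
clock: 26.35
eef_pos: [624.2, -142.3, 11.7]
tool_rot: [-3.142, -0.0, 0.08]
force: [0.7, 0.2, 2.4]
width: 56.7
gripper_force: 64.6
```

Request:
step_hand(ticks={"dx":[0, 0, 0], "dy":[0, 0, 0], "dz":[0.03, 0, 0], "ax":[0, 0, 0], "ay":[0, 0, 0], "az":[0, 0, 0], "jaw":[50, 50, 50]})

```text
clock: 26.65
eef_pos: [624.3, -142.3, 11.7]
tool_rot: [-3.141, -0.001, 0.08]
force: [-3.2, 0.6, 12.9]
width: 56.3
gripper_force: 65.9
```

Scaled: -45 mm is -0.9, -40 mm is -0.8.

Request:
step_hand(ticks={"dx":[0, 0, 0, 0, 0, 0, 0, 0, 0, 0], "dy":[0, 0, 0, 0, 0, 0, 0, 0, 0, 0], "dz":[0, 0, 0, 0, 0, -0.4, -0.8, -0.9, -0.9, -0.9], "ax":[0, 0, 0, 0, 0, 0, 0, 0, 0, 0], "ay":[0, 0, 0, 0, 0, 0, 0, 0, 0, 0], "az":[0, 0, 0, 0, 0, 0, 0, 0, 0, 0], "jaw":[59, 63, 68, 74, 74, 74, 74, 80, 80, 80]})

```text
clock: 27.65
eef_pos: [623.5, -142.2, 206.2]
tool_rot: [-3.141, 0.001, 0.079]
force: [0.4, 0.4, 1.2]
width: 80.0
gripper_force: 0.0
```

Request:
step_hand(ticks={"dx":[-0.4, -0.9, -0.9, -0.6, 0, 0], "dy":[0, 0, 0, 0, 0, 0], "dz":[0, 0, 0, 0, 0, 0], "ax":[0, 0, 0, 0, 0, 0], "ay":[0, 0, 0, 0, 0, 0], "az":[0, 0, 0, 0, 0, 0], "jaw":[80, 80, 80, 80, 80, 80]})

```text
clock: 28.25
eef_pos: [484.7, -153.4, 205.2]
tool_rot: [-3.141, -0.0, 0.079]
force: [0.9, 0.1, 0.8]
width: 79.8
gripper_force: 0.0
```

```bash
python3 - <<'E'
from h import *
a,d=cams.get_image('side'); b,_=cams.get_image('scene')
cv2.imwrite('pics/s6.png',np.hstack([cv2.resize(a[90:400,200:460],(400,477)),cv2.resize(b[110:360,150:430],(400,357),).copy() if 0 else cv2.copyMakeBorder(cv2.resize(b[110:360,150:430],(400,357)),0,120,0,0,0)]))
E
```

```text
(no output)
```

View pics/s6.png

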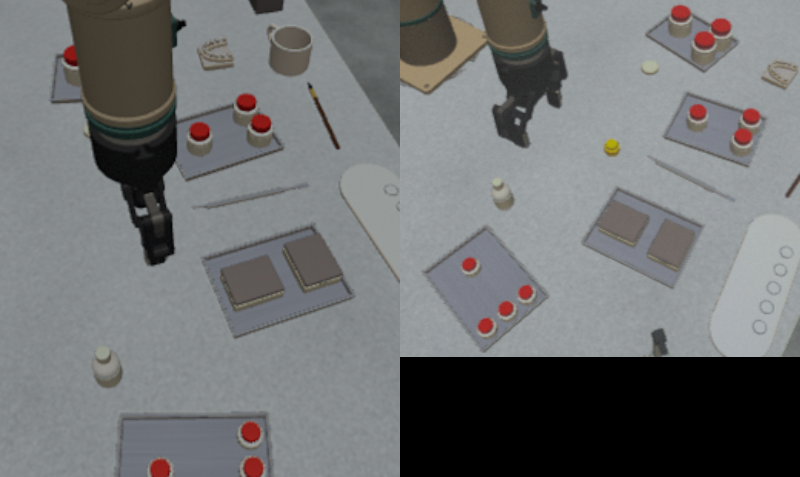

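All four pieces stand in their own trays: small pot at right crop (470,266), medium jar (698,117), large jar (680,20) and case (623,222). The gripper is clear, so I hand the job in.

```bash
python3 -c "
from cell import ctrl
print(ctrl.finish_job())"
```

```text
the job is handed in; nothing more can be done
None
```

The small pot, medium jar, large jar and flat case were each set down upright in their own kind's tray, the final pictures confirmed it, and I handed the job in at about 28 s; the hand-in returned no verdict.

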